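Release the captive lock screw of a bean mill and open its inspection cover

TASK

Open the inspection cover of the bean mill. Its lock screw is spring-loaded: pull the brass knob straight up until you feel the stop, wind it anticlockwise (seen from above) in its thread right to its end stop so that it stays up by itself, then slide the steel cover fully open by its black bar. Treat the screw gently, never hauling on its stops or forcing the cover against it, and leave the jar, bowl and brush where they are.

Things in the scene. Friction and masses are not known exactly. Their poses are not given: they have to be found in the camera images.
- machine: Bench bean mill, fixed: white housing, deck 80 mm above the bench, spanning x -80..80 and y -145..100 mm about this origin (on the bench); a grey motor, 64 mm thick, 74 mm high, sticks out to y 168. The screw stands on the deck at x 0, y +55 mm. The steel cover slides on the deck along the machine's -y, between rails 9 mm high at x +-58 mm.
- collar: Aluminium collar of the lock screw, fixed on the deck: 35 mm diameter (foot 42), 34 mm high, origin on the screw's axis at the deck. Over about 20 N on the thread, stops or lock bolt inside damages them (at the end stop: about 0.2 N m). In the thread the knob turns with less than 0.1 N m.
- knob (a point): Centre of the brass knurled knob: upright cylinder, 26 mm diameter, 30 mm high, round, so any gripper yaw grasps it. Parked, its underside is 2 mm above the collar's top (it spans 116 to 146 mm above the bench, this point at 131 mm). It rises and turns with the screw.
- screw_lift (a joint): How far the screw is pulled up, m: 0 parked. Spring and weight pull down with 4.5 N parked, plus 0.15 N per mm. Pulled up at turn 0 it meets a firm stop somewhere from 5 to 24 mm, unseen, different each time; the thread is entered from 1.5 mm below that stop up to it (best 0.5 to 1 mm below). Let go before 0.4 rad of turn, it springs back.
- screw_turn (a joint): Turn of the screw, rad, anticlockwise from above. Parked, a wall blocks it past about 0.1; pulled up, it turns in the thread until a springy end stop begins at 2.5 (1 N m per rad beyond; 0.1 N m is home). From 0.3 on the thread lifts the knob 1.8 mm per rad, with 1.5 mm of play in height. Self-locking: past 0.4 rad the knob stays up when let go and may be re-grasped.
- cover (a joint): How far the cover has slid open along the machine's -y, m: 0 shut, 0.062 its open stop. About 2 N of friction. While the screw is not wound up, the screw's bolt blocks it after about 1.5 mm.
- cover_grip (a point): Centre of the black bar that stands upright on the steel cover: 56 mm long (machine's x), 12 mm thick (machine's y), 34 mm high, its top 118 mm above the bench; this point is 104 mm above the bench. When shut it lies 87.5 mm from the screw's axis, along the machine's -y.
- jar_mid (a point): Middle of an amber glass jar with white cap, 60 mm diameter, 100 mm high, standing loose on the bench.
- bowl_mid (a point): Middle of a white cupping bowl, 90 mm diameter, 55 mm high, standing loose on the bench.
- brush_grip (a point): Handle of a cleaning brush lying loose on the bench; its x axis runs along the handle towards the bristles.

How it is judged:
By the outcome, as a careful person would: the job done as asked, in the order asked, and still so for the second after the job is handed in, with the robot touching nothing.
It also fails if it takes over 67 s, if anything falls off the work surface, if the arm or the gripper's body presses on something with over 40 N, if the wrist force passes 120 N, or if a joint passes its speed limit or range.

ROBOT

A 6-joint arm with a two-finger parallel gripper is mounted at the origin on the work surface. World frame = base frame: x ahead of the robot, y to its left, z up, the work surface at z = 0. Lengths are in m, angles in degrees, forces in N, time in s.
With the tool pointing down it reaches from about 0.325 to 0.9 m from the base axis. Payload 6.1 kg.
Tool frame: the origin (TCP) lies where the fingers leave the gripper's body, on its centre line; the fingertips stand robot.tip_reach ahead of it and the grasp point (between the pads) lies 54 mm ahead of it (robot.tip_reach is the distance from the TCP to the fingertips, in m); z points along the fingers, y is the direction in which the jaws open and shut (so a half turn about z gives the same grasp; the last joint's range is limited). The gripper opens to 85 mm and grips with 20 to 120 N. Pads are 22 mm wide; open, the fingers measure 114 mm over their backs; the gripper's body (76 mm by 85 mm) begins 54 mm behind the grasp point. The pads swing forward as they close: fully open they stand 13 mm farther back than shut.
Start: joints at [-81.71, 12.628, 87.462, -0, 79.91, -7.225], TCP at [0.167, -0.602, 0.304] pointing down, gripper open.
Joint ranges: [-170.65, 170.65], [-52.31, 119.04], [5.05, 147.46], [-71.25, 251.25], [11.57, 151.72], [-153.62, 153.62]. Speed limits (degrees/s): [147.25, 147.25, 172.46, 180, 180, 180].

INTERFACE

Orientations are given as a 3x3 rotation matrix whose columns are the frame's x, y, z axes.
In Python, from cell import robot gives the robot as it stands. The module is installed in compiled form; this text tells all that it offers.
- The arm moves only by the shell command python3 -m pendant 'ROWS' [OPENING] [FORCE]. ROWS is JSON, a list of rows, each an object of numbers: "x", "y", "z": the shift along the tool's x, y, z in cm; "roll": the turn about the tool's z in degrees. A call has exactly 8 rows; each row is the pose to reach, as a shift and turn from the pose commanded when the call began, along the tool's axes at that moment; what a row does not reach only later rows make up. A row lasts 1/12 s, in which the tool goes at most 41.7 mm and 7.16 degrees, less where a joint would pass 70% of its speed; a pose out of reach is approached as far as the arm can. A call with a gripper value outside its range is refused whole. OPENING is the finger opening in cm, from 0 to 8.54, set as the call begins (- or left out, the last holds). The fingers move at their own pace and stop on an object; FORCE is the grip in N (left out, the last holds). Time passes only in rows, so rows that repeat a pose let the fingers close, or fill a call up. It gives the time, the measured TCP pose, the force and the opening at its end, in the units of the state.
- robot.sense(): the state, without advancing time (a new reading comes with each control period).
- robot.grab_frame(name): name is "scene" or "top"; returns a dict with "color" (384x512x3 uint8, red, green, blue), "fx", "fy", "cx", "cy" (pixels), "eye" and "rotation" of the camera in the world. Camera axes: x right, y up, looking along -z (the intrinsics and any distortion apply to the point x, -y, -z); pixel columns grow to the right and rows downward; lengths in m; the calibration is good to about 2 mm. A picture is of the moment at which its call begins. There is no depth.
- robot.sign_off(): hands the job in, once; it reports no verdict.
Trained networks look in a picture, given as the dict that the camera call returned (one of the last four; its "shot" number tells which), for a name from the list of things; names that differ only in an ending like _2 or _b are one class to them, and where a whole thing is asked for, a point or a joint stands for the part that bears it (a point fixed in the world has none). Each returns a list of dicts, best first, with "confidence" (0 to 1); they miss things now and then, are a little off and sometimes report something else, mostly with a low value. They report only what shows in the picture. A call takes as long as a camera call.
- robot.boxes_of(picture, label): "xy" ([column, row] as shares, 0 to 1, of the picture: columns of its width, rows of its height, amid what is visible of it).
- robot.regions_of(picture, label): "mask" (384x512 bool, what is visible of it) and "xy" ([column, row] as shares, 0 to 1, of the picture: columns of its width, rows of its height, amid what is visible of it).
The state is a dict: "clock": time; "q": joint angles; "qvel": joint speeds; "joint_efforts": joint torques, N m; "tcp_pos": TCP position; "tool_rot": TCP orientation; "force": force on the tool from outside, world axes, zero at the start; "wrist_torque": the same for the moment, N m; "grip_width": finger opening in m.
Only numpy, scipy, OpenCV 4.12 (cv2) and the standard library are available. Lean on these libraries where they do the work, as an engineer would, in place of code of your own. Each camera call takes 0.05 s, during which the arm holds its last target. There are 200 camera calls.

## Working session

There is one attempt and no reset: what is moved stays moved. The work goes in short steps, Python scripts to look and compute and a shell command to move; the robot and the scene stay as the last step left them, time stands still between calls to the robot, and variables do not carry over. Pictures are saved under pics/ and viewed, about 8 in all and at most 12, crops included, and the job is handed in when it is done.

```bash
mkdir -p pics; cat > h.py <<'E'
import numpy as np, cv2
from cell import robot
def ray(f,u,v):
    d=np.array([(u-f["cx"])/f["fx"],-(v-f["cy"])/f["fy"],-1.0]); d=np.array(f["rotation"])@d
    return np.array(f["eye"]),d
def atz(f,u,v,z):
    e,d=ray(f,u,v); return e+d*(z-e[2])/d[2]
def proj(f,p):
    c=np.array(f["rotation"]).T@(np.array(p)-np.array(f["eye"]))
    return f["cx"]+f["fx"]*c[0]/-c[2], f["cy"]-f["fy"]*c[1]/-c[2]
E
python3 - <<'E'
from h import *
ims=[]
for n in("scene","top"):
    f=robot.grab_frame(n); ims.append(f["color"][:,:,::-1])
    print(n,{k:np.round(v,3).tolist() for k,v in f.items() if k!="color" and not isinstance(v,str)})
    for l,z in(("knob",.131),("cover_grip",.104),("collar",.1),("machine",.08),("jar_mid",.05),("bowl_mid",.03),("brush_grip",.01)):
        for r in robot.boxes_of(f,l)[:2]:
            u,v=r["xy"][0]*512,r["xy"][1]*384
            print(l,round(r["confidence"],2),round(u),round(v),np.round(atz(f,u,v,z),4))
cv2.imwrite("pics/s.png",ims[0]);cv2.imwrite("pics/t.png",ims[1])
s=robot.sense(); print(s["tool_rot"],s["tcp_pos"],s["force"],robot.tip_reach,s["grip_width"],s["clock"])
E
```

```text
scene {'fx': 413.198, 'fy': 413.198, 'cx': 249.972, 'cy': 184.997, 'eye': [0.813, 0.403, 0.83], 'rotation': [[-0.872, -0.413, 0.265], [0.49, -0.743, 0.456], [0.008, 0.528, 0.849]], 'shot': 1}
knob 0.67 260 150 [ 0.5348 -0.0385  0.131 ]
cover_grip 0.81 258 134 [ 0.5052 -0.097   0.104 ]
machine 0.58 255 151 [ 0.5249 -0.0733  0.08  ]
jar_mid 0.88 202 177 [ 0.6547 -0.0875  0.05  ]
brush_grip 0.69 300 157 [ 0.4114 -0.0469  0.01  ]
top {'fx': 431.237, 'fy': 431.237, 'cx': 252.043, 'cy': 192.409, 'eye': [0.551, 0.028, 0.94], 'rotation': [[0.017, 0.998, -0.058], [-1.0, 0.017, 0.007], [0.008, 0.058, 0.998]], 'shot': 2}
knob 0.7 280 225 [ 0.5377 -0.0305  0.131 ]
cover_grip 0.7 316 244 [ 0.5021 -0.1032  0.104 ]
cover_grip 0.49 280 225 [ 0.5385 -0.0324  0.104 ]
collar 0.75 278 223 [ 0.5413 -0.0291  0.1   ]
machine 0.93 309 243 [ 0.5017 -0.0934  0.08  ]
jar_mid 0.91 305 165 [ 0.6615 -0.087   0.05  ]
bowl_mid 0.88 384 200 [ 0.5933 -0.2585  0.03  ]
brush_grip 0.9 283 288 [ 0.4016 -0.0477  0.01  ]
[[ 9.63555897e-01  2.67507071e-01  1.92228201e-05]
 [ 2.67507071e-01 -9.63555897e-01  1.83196505e-05]
 [ 2.34228977e-05 -1.25097670e-05 -1.00000000e+00]] [ 0.1671917  -0.60219614  0.30391795] [ 0.99180077 -0.18996372  0.31363254] 0.0726 0.08575163254162167 0.8
```

View pics/s.png

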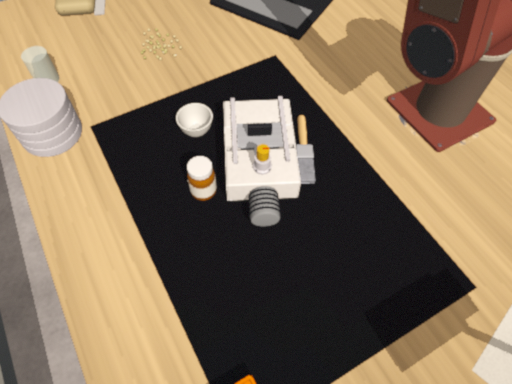

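View pics/t.png

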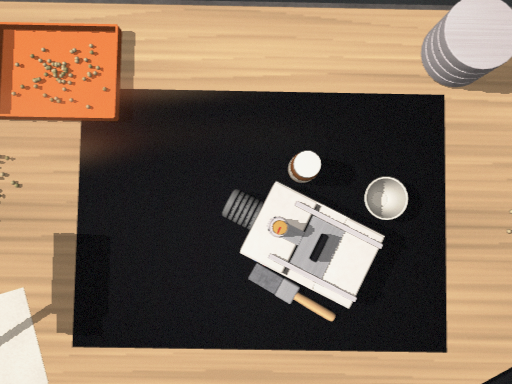

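The scene view shows the knob at about (262,152) and the bar at about (260,129). In the top view the knob is at (280,227) and the bar at (319,247), with the machine's -y pointing right and slightly down. I'll refine the pose by fitting it to both views.

```bash
python3 - <<'E'
from h import *
from scipy.optimize import least_squares
obs=[];fs={}
for n in("top","scene"):
    f=fs[n]=robot.grab_frame(n)
    for l in("knob","cover_grip","machine"):
        for r in robot.regions_of(f,l)[:1]:
            m=r["mask"]; v,u=np.nonzero(m); c=(u.mean(),v.mean()); print(n,l,round(r["confidence"],2),m.sum(),np.round(c,1),u.min(),u.max(),v.min(),v.max())
    # colour knob / bar
    hsv=cv2.cvtColor(f["color"],cv2.COLOR_RGB2HSV)
    k=(hsv[...,1]>130)&(hsv[...,2]>120)&(abs(hsv[...,0].astype(int)-20)<10)
    w=np.zeros_like(k); w[195:255,255:300]=1
    if n=="scene": w[:]=0; w[135:170,245:280]=1
    v,u=np.nonzero(k&w); print(" brass",len(u),u.mean(),v.mean(),u.min(),u.max(),v.min(),v.max())
f=fs["top"]; I=f["color"][:,:,::-1].copy()
cv2.imwrite("pics/raw.png",I)
# initial model overlay from knob at z .131
def model(p):
    x,y,a=p; R=np.array([[np.cos(a),-np.sin(a)],[np.sin(a),np.cos(a)]])
    return lambda X,Y,Z:np.r_[np.array([x,y])+R@np.array([X,Y]),Z]
a=np.arctan2(-.0727,-.0357)+np.pi/2
M=model((.5377,-.0305,a)); 
print("yaw",np.degrees(a))
S=4;outs=[]
for n,(u0,v0,w,h) in{"top":(230,170,160,140),"scene":(210,80,120,150)}.items():
    f=fs[n]; C=cv2.resize(f["color"][v0:v0+h,u0:u0+w,::-1],None,fx=S,fy=S,interpolation=cv2.INTER_CUBIC)
    def P(X,Y,Z,c):
        q=proj(f,M(X,Y-55,Z) if 0 else M(X,Y-.055,Z)); cv2.circle(C,(int((q[0]+.5-u0)*S),int((q[1]+.5-v0)*S)),3,c,-1)
    for X in(-.08,.08):
        for Y in(-.145,.1): P(X,Y,.08,(0,0,255))
    P(0,.055,.146,(255,0,0))
    for X in(-.028,.028):
        for Y in(-.0385,-.0265): P(X,Y,.118,(0,255,0))
    outs.append(C)
cv2.imwrite("pics/ov.png",cv2.resize(outs[0],None,fx=1,fy=1)); cv2.imwrite("pics/ov2.png",outs[1])
E
```

```text
top knob 0.52 175 [279.8 227.1] 273 287 220 234
top cover_grip 0.96 2157 [314.4 245.6] 284 343 216 277
top machine 0.56 10776 [306.8 241.5] 223 384 183 308
 brass 136 279.4117647058824 226.72058823529412 273 286 221 233
scene knob 0.78 211 [261.8 151.5] 255 268 143 160
scene cover_grip 0.94 1068 [258.2 134.1] 236 282 122 149
scene machine 0.95 7372 [259.8 155.8] 222 299 96 225
 brass 172 262.51162790697674 152.22093023255815 257 269 145 160
yaw -26.153768824558078
```

View pics/ov.png

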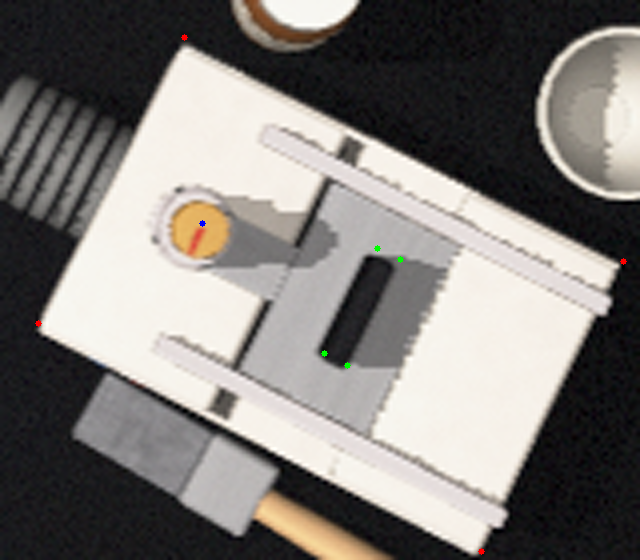

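The overlay fits: yaw is about -26°. The model needs a shift of about (-0.7, +1.6) px in the top view. I'll triangulate the knob from both views, then move.

```bash
python3 - <<'E'
from h import *
t=robot.grab_frame("top"); s=robot.grab_frame("scene")
print("top z.146",atz(t,279.6,226.9,.146)); print("scene z.134",atz(s,262.3,151.9,.134))
L=[ray(t,279.6,226.9),ray(s,262.3,151.9)]
A=np.zeros((3,3));b=np.zeros(3)
for e,d in L:
    d=d/np.linalg.norm(d);P=np.eye(3)-np.outer(d,d);A+=P;b+=P@e
print("tri",np.linalg.solve(A,b))
for k in range(3): pass
st=robot.sense(); R=np.array(st["tool_rot"]);p=np.array(st["tcp_pos"])
kn=np.array([.535,-.0295,.25]); print("delta tool cm",R.T@(kn-p)*100, "tool x yaw",np.degrees(np.arctan2(R[1,0],R[0,0])))
E
```

```text
top z.146 [ 0.53492025 -0.02959712  0.146     ]
scene z.134 [ 0.53392209 -0.02921331  0.134     ]
tri [ 0.53410736 -0.03014863  0.13311913]
delta tool cm [ 50.76051964 -45.34372095   5.3905991 ] tool x yaw 15.516238940447746
```

```bash
python3 -m pendant '[{"x":2.8,"y":-2.5},{"x":5.6,"y":-5},{"x":8.4,"y":-7.5},{"x":11.2,"y":-10},{"x":14,"y":-12.5},{"x":16.8,"y":-15},{"x":19.6,"y":-17.5},{"x":22.4,"y":-20}]' 7
python3 -m pendant '[{"x":2.8,"y":-2.5},{"x":5.6,"y":-5},{"x":8.4,"y":-7.5},{"x":11.2,"y":-10},{"x":14,"y":-12.5},{"x":16.8,"y":-15},{"x":19.6,"y":-17.5},{"x":22.4,"y":-20}]'
cat > d.py <<'E'
from h import *
import sys
st=robot.sense(); R=np.array(st["tool_rot"]);p=np.array(st["tcp_pos"])
print("tool cm",np.round(R.T@(np.array([float(a) for a in sys.argv[1:4]])-p)*100,2),"yaw",np.degrees(np.arctan2(R[1,0],R[0,0])).round(2),"p",p.round(4),"F",np.round(st["force"],2),"q6",st["q"][5],"M",np.round(st["wrist_torque"],3),"w",round(st["grip_width"],4),"t",st["clock"])
E
python3 d.py .5345 -.0295 .197
```

```text
tool cm [ 50.71 -45.36  10.69] yaw 15.52 p [ 0.1672 -0.6022  0.3039] F [ 0.39  0.54 -1.42] q6 -7.224423232349626 M [ 0.044 -0.008 -0.   ] w 0.0856 t 1.3validation failed for argument at $[0]...
validation failed for argument at $[0]...
```

```bash
python3 -m pendant '[{"x":2.8,"y":-2.5,"z":0,"roll":0},{"x":5.6,"y":-5,"z":0,"roll":0},{"x":8.4,"y":-7.5,"z":0,"roll":0},{"x":11.2,"y":-10,"z":0,"roll":0},{"x":14,"y":-12.5,"z":0,"roll":0},{"x":16.8,"y":-15,"z":0,"roll":0},{"x":19.6,"y":-17.5,"z":0,"roll":0},{"x":22.4,"y":-20,"z":0,"roll":0}]' 7 && 
python3 -m pendant '[{"x":2.8,"y":-2.5,"z":0,"roll":0},{"x":5.6,"y":-5,"z":0,"roll":0},{"x":8.4,"y":-7.5,"z":0,"roll":0},{"x":11.2,"y":-10,"z":0,"roll":0},{"x":14,"y":-12.5,"z":0,"roll":0},{"x":16.8,"y":-15,"z":0,"roll":0},{"x":19.6,"y":-17.5,"z":0,"roll":0},{"x":22.4,"y":-20,"z":0,"roll":0}]'
python3 d.py .5345 -.0295 .197
```

```text
clock: 1.97
tcp_pos: [0.3301, -0.348, 0.3041]
tool_rot: [[0.964, 0.267, 0.0], [0.267, -0.964, -0.001], [0.0, 0.001, -1.0]]
force: [0.1, -0.1, -0.5]
grip_width: 0.0701
clock: 2.63
tcp_pos: [0.4926, -0.0951, 0.3043]
tool_rot: [[0.964, 0.268, 0.001], [0.268, -0.964, -0.0], [0.001, 0.001, -1.0]]
force: [0.9, -1.3, -0.1]
grip_width: 0.0698
tool cm [ 5.79 -5.21 10.73] yaw 15.52 p [ 0.4926 -0.0951  0.3043] F [ 0.89 -1.28 -0.09] q6 54.536477086247025 M [-0.05  -0.038  0.011] w 0.0698 t 2.6333
```

```bash
python3 -m pendant '[{"x":2.5,"y":-2.3,"z":0,"roll":0},{"x":4.5,"y":-4.1,"z":0,"roll":0},{"x":5.9,"y":-5.35,"z":0.5,"roll":0},{"x":5.9,"y":-5.35,"z":2.5,"roll":0},{"x":5.9,"y":-5.35,"z":4,"roll":0},{"x":5.9,"y":-5.35,"z":5,"roll":0},{"x":5.9,"y":-5.35,"z":5,"roll":0},{"x":5.9,"y":-5.35,"z":5,"roll":0}]' 
python3 d.py .5345 -.0295 .197
python3 - <<'E'
from h import *
o=[]
for n,(u0,v0,w,h) in{"top":(230,180,100,100),"scene":(210,80,100,100)}.items():
    f=robot.grab_frame(n)
    o.append(cv2.resize(f["color"][v0:v0+h,u0:u0+w,::-1],None,fx=4,fy=4,interpolation=cv2.INTER_CUBIC))
cv2.imwrite("pics/a1.png",np.hstack(o))
E
```

```text
clock: 3.3
tcp_pos: [0.5341, -0.0298, 0.2536]
tool_rot: [[0.964, 0.267, -0.001], [0.267, -0.964, 0.0], [-0.001, -0.001, -1.0]]
force: [0.5, 0.3, -0.1]
grip_width: 0.0698
tool cm [ 0.05 -0.01  5.66] yaw 15.49 p [ 0.5341 -0.0298  0.2536] F [ 0.48  0.3  -0.06] q6 62.865607809561915 M [0.015 0.048 0.002] w 0.0698 t 3.3
```

View pics/a1.png

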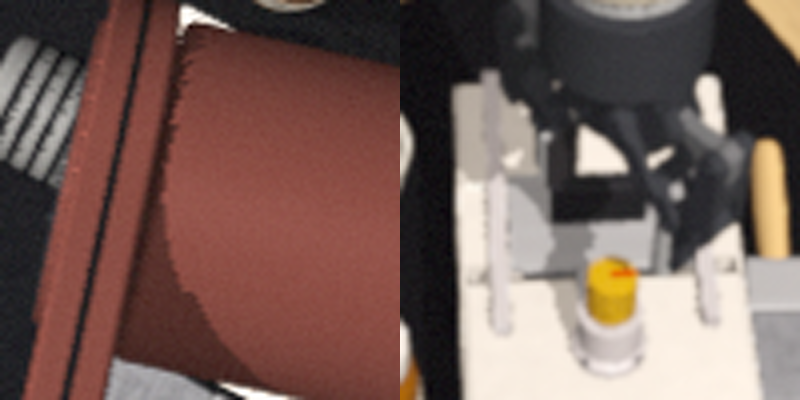

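The top view is blocked by the arm. The scene crop shows the open fingers above and around the knob (612,290 in the crop). Next I descend and grasp gently.

```bash
python3 -m pendant '[{"x":0,"y":0,"z":1.5,"roll":0},{"x":0,"y":0,"z":3,"roll":0},{"x":0,"y":0,"z":4.3,"roll":0},{"x":0,"y":0,"z":5.2,"roll":0},{"x":0,"y":0,"z":5.6,"roll":0},{"x":0,"y":0,"z":5.6,"roll":0},{"x":0,"y":0,"z":5.6,"roll":0},{"x":0,"y":0,"z":5.6,"roll":0}]' >/dev/null
python3 d.py .5345 -.0295 .197
python3 -m pendant '[{"x":0,"y":0,"z":0,"roll":0},{"x":0,"y":0,"z":0,"roll":0},{"x":0,"y":0,"z":0,"roll":0},{"x":0,"y":0,"z":0,"roll":0},{"x":0,"y":0,"z":0,"roll":0},{"x":0,"y":0,"z":0,"roll":0},{"x":0,"y":0,"z":0,"roll":0},{"x":0,"y":0,"z":0,"roll":0}]' 2 25 >/dev/null
python3 d.py .5345 -.0295 .197
```

```text
tool cm [-0.05 -0.05  0.2 ] yaw 15.51 p [ 0.5351 -0.0298  0.199 ] F [-0.38  0.32  0.46] q6 62.866715831593545 M [0.021 0.031 0.047] w 0.0698 t 4.0667
tool cm [-0.01  0.01  0.14] yaw 15.53 p [ 0.5346 -0.0294  0.1984] F [-2.05  2.11  5.04] q6 62.86454699266631 M [ 0.526  0.219 -0.05 ] w 0.025 t 4.7333
```

```bash
python3 -m pendant '[{"x":0,"y":0,"z":0,"roll":0},{"x":0,"y":0,"z":-0.05,"roll":0},{"x":0,"y":0,"z":-0.1,"roll":0},{"x":0,"y":0,"z":-0.15,"roll":0},{"x":0,"y":0,"z":-0.2,"roll":0},{"x":0,"y":0,"z":-0.2,"roll":0},{"x":0,"y":0,"z":-0.2,"roll":0},{"x":0,"y":0,"z":-0.2,"roll":0}]' >/dev/null
python3 d.py .5345 -.0295 .197
python3 -m pendant '[{"x":0,"y":0,"z":0,"roll":0},{"x":0,"y":0,"z":-0.05,"roll":0},{"x":0,"y":0,"z":-0.1,"roll":0},{"x":0,"y":0,"z":-0.15,"roll":0},{"x":0,"y":0,"z":-0.2,"roll":0},{"x":0,"y":0,"z":-0.2,"roll":0},{"x":0,"y":0,"z":-0.2,"roll":0},{"x":0,"y":0,"z":-0.2,"roll":0}]' >/dev/null
python3 d.py .5345 -.0295 .197
```

```text
tool cm [0.03 0.01 0.24] yaw 15.51 p [ 0.5342 -0.0295  0.1994] F [ 2.31  2.64 -4.66] q6 62.86789257362967 M [ 0.419 -0.424 -0.009] w 0.0252 t 5.4
tool cm [0.02 0.   0.49] yaw 15.52 p [ 0.5343 -0.0295  0.2019] F [ 1.91  3.18 -4.07] q6 62.86697814127527 M [ 0.654 -0.225 -0.   ] w 0.0248 t 6.0667
```

```bash
cat > g.py <<'E'
from h import *
import sys
s=robot.sense(); z=s["tcp_pos"][2]; fz=s["force"][2]; ex=-4.5-150*max(0,z-.1984)
print("z %.4f Fz %.2f excess %.2f Fxy %s Mz %.3f t %.2f"%(z,fz,fz-ex,np.round(s["force"][:2],1),s["wrist_torque"][2],s["clock"]))
sys.exit(fz-ex<-2.5)
E
python3 -m pendant '[{"x":0,"y":0,"z":-0.02,"roll":0},{"x":0,"y":0,"z":-0.04,"roll":0},{"x":0,"y":0,"z":-0.06,"roll":0},{"x":0,"y":0,"z":-0.07,"roll":0},{"x":0,"y":0,"z":-0.07,"roll":0},{"x":0,"y":0,"z":-0.07,"roll":0},{"x":0,"y":0,"z":-0.07,"roll":0},{"x":0,"y":0,"z":-0.07,"roll":0}]' >/dev/null && python3 g.py &&
python3 -m pendant '[{"x":0,"y":0,"z":-0.02,"roll":0},{"x":0,"y":0,"z":-0.04,"roll":0},{"x":0,"y":0,"z":-0.06,"roll":0},{"x":0,"y":0,"z":-0.07,"roll":0},{"x":0,"y":0,"z":-0.07,"roll":0},{"x":0,"y":0,"z":-0.07,"roll":0},{"x":0,"y":0,"z":-0.07,"roll":0},{"x":0,"y":0,"z":-0.07,"roll":0}]' >/dev/null && python3 g.py &&
python3 -m pendant '[{"x":0,"y":0,"z":-0.02,"roll":0},{"x":0,"y":0,"z":-0.04,"roll":0},{"x":0,"y":0,"z":-0.06,"roll":0},{"x":0,"y":0,"z":-0.07,"roll":0},{"x":0,"y":0,"z":-0.07,"roll":0},{"x":0,"y":0,"z":-0.07,"roll":0},{"x":0,"y":0,"z":-0.07,"roll":0},{"x":0,"y":0,"z":-0.07,"roll":0}]' >/dev/null && python3 g.py &&
python3 -m pendant '[{"x":0,"y":0,"z":-0.02,"roll":0},{"x":0,"y":0,"z":-0.04,"roll":0},{"x":0,"y":0,"z":-0.06,"roll":0},{"x":0,"y":0,"z":-0.07,"roll":0},{"x":0,"y":0,"z":-0.07,"roll":0},{"x":0,"y":0,"z":-0.07,"roll":0},{"x":0,"y":0,"z":-0.07,"roll":0},{"x":0,"y":0,"z":-0.07,"roll":0}]' >/dev/null && python3 g.py
```

```text
z 0.2025 Fz -4.07 excess 1.05 Fxy [1.7 4.5] Mz -0.004 t 6.73False
```

```bash
sed -i 's/sys.exit(\(.*\))/sys.exit(int(\1))/' g.py
python3 -m pendant '[{"x":0,"y":-0.01,"z":-0.02,"roll":0},{"x":0,"y":-0.02,"z":-0.04,"roll":0},{"x":0,"y":-0.03,"z":-0.06,"roll":0},{"x":0,"y":-0.03,"z":-0.07,"roll":0},{"x":0,"y":-0.03,"z":-0.07,"roll":0},{"x":0,"y":-0.03,"z":-0.07,"roll":0},{"x":0,"y":-0.03,"z":-0.07,"roll":0},{"x":0,"y":-0.03,"z":-0.07,"roll":0}]' >/dev/null && python3 g.py &&
python3 -m pendant '[{"x":0,"y":0,"z":-0.02,"roll":0},{"x":0,"y":0,"z":-0.04,"roll":0},{"x":0,"y":0,"z":-0.06,"roll":0},{"x":0,"y":0,"z":-0.07,"roll":0},{"x":0,"y":0,"z":-0.07,"roll":0},{"x":0,"y":0,"z":-0.07,"roll":0},{"x":0,"y":0,"z":-0.07,"roll":0},{"x":0,"y":0,"z":-0.07,"roll":0}]' >/dev/null && python3 g.py &&
python3 -m pendant '[{"x":0,"y":0,"z":-0.02,"roll":0},{"x":0,"y":0,"z":-0.04,"roll":0},{"x":0,"y":0,"z":-0.06,"roll":0},{"x":0,"y":0,"z":-0.07,"roll":0},{"x":0,"y":0,"z":-0.07,"roll":0},{"x":0,"y":0,"z":-0.07,"roll":0},{"x":0,"y":0,"z":-0.07,"roll":0},{"x":0,"y":0,"z":-0.07,"roll":0}]' >/dev/null && python3 g.py
```

```text
z 0.2034 Fz -5.10 excess 0.14 Fxy [0.8 3.2] Mz -0.003 t 7.40
z 0.2040 Fz -5.50 excess -0.15 Fxy [0.1 1.7] Mz -0.029 t 8.07
z 0.2047 Fz -6.59 excess -1.15 Fxy [1.7 0.6] Mz 0.004 t 8.73
```

```bash

python3 -m pendant '[{"x":0,"y":0,"z":-0.02,"roll":0},{"x":0,"y":0,"z":-0.04,"roll":0},{"x":0,"y":0,"z":-0.06,"roll":0},{"x":0,"y":0,"z":-0.07,"roll":0},{"x":0,"y":0,"z":-0.07,"roll":0},{"x":0,"y":0,"z":-0.07,"roll":0},{"x":0,"y":0,"z":-0.07,"roll":0},{"x":0,"y":0,"z":-0.07,"roll":0}]' >/dev/null && python3 g.py &&
python3 -m pendant '[{"x":0,"y":0,"z":-0.02,"roll":0},{"x":0,"y":0,"z":-0.04,"roll":0},{"x":0,"y":0,"z":-0.06,"roll":0},{"x":0,"y":0,"z":-0.07,"roll":0},{"x":0,"y":0,"z":-0.07,"roll":0},{"x":0,"y":0,"z":-0.07,"roll":0},{"x":0,"y":0,"z":-0.07,"roll":0},{"x":0,"y":0,"z":-0.07,"roll":0}]' >/dev/null && python3 g.py &&
python3 -m pendant '[{"x":0,"y":0,"z":-0.02,"roll":0},{"x":0,"y":0,"z":-0.04,"roll":0},{"x":0,"y":0,"z":-0.06,"roll":0},{"x":0,"y":0,"z":-0.07,"roll":0},{"x":0,"y":0,"z":-0.07,"roll":0},{"x":0,"y":0,"z":-0.07,"roll":0},{"x":0,"y":0,"z":-0.07,"roll":0},{"x":0,"y":0,"z":-0.07,"roll":0}]' >/dev/null && python3 g.py &&
python3 -m pendant '[{"x":0,"y":0,"z":-0.02,"roll":0},{"x":0,"y":0,"z":-0.04,"roll":0},{"x":0,"y":0,"z":-0.06,"roll":0},{"x":0,"y":0,"z":-0.07,"roll":0},{"x":0,"y":0,"z":-0.07,"roll":0},{"x":0,"y":0,"z":-0.07,"roll":0},{"x":0,"y":0,"z":-0.07,"roll":0},{"x":0,"y":0,"z":-0.07,"roll":0}]' >/dev/null && python3 g.py &&
python3 -m pendant '[{"x":0,"y":0,"z":-0.02,"roll":0},{"x":0,"y":0,"z":-0.04,"roll":0},{"x":0,"y":0,"z":-0.06,"roll":0},{"x":0,"y":0,"z":-0.07,"roll":0},{"x":0,"y":0,"z":-0.07,"roll":0},{"x":0,"y":0,"z":-0.07,"roll":0},{"x":0,"y":0,"z":-0.07,"roll":0},{"x":0,"y":0,"z":-0.07,"roll":0}]' >/dev/null && python3 g.py &&
python3 -m pendant '[{"x":0,"y":0,"z":-0.02,"roll":0},{"x":0,"y":0,"z":-0.04,"roll":0},{"x":0,"y":0,"z":-0.06,"roll":0},{"x":0,"y":0,"z":-0.07,"roll":0},{"x":0,"y":0,"z":-0.07,"roll":0},{"x":0,"y":0,"z":-0.07,"roll":0},{"x":0,"y":0,"z":-0.07,"roll":0},{"x":0,"y":0,"z":-0.07,"roll":0}]' >/dev/null && python3 g.py
```

```text
z 0.2054 Fz -6.40 excess -0.85 Fxy [1.  0.9] Mz -0.043 t 9.40
z 0.2061 Fz -6.99 excess -1.34 Fxy [1.9 1.5] Mz -0.014 t 10.07
z 0.2068 Fz -7.32 excess -1.56 Fxy [1.8 0.4] Mz -0.055 t 10.73
z 0.2075 Fz -8.13 excess -2.26 Fxy [ 1.4 -0.2] Mz -0.075 t 11.40
z 0.2082 Fz -8.69 excess -2.72 Fxy [1.6 0.6] Mz -0.022 t 12.07
```

```bash
python3 - <<'E'
from h import *
f=robot.grab_frame("scene")
cv2.imwrite("pics/a2.png",cv2.resize(f["color"][90:190,200:320,::-1],None,fx=5,fy=5,interpolation=cv2.INTER_CUBIC))
print([proj(f,(.5345,-.0295,z)) for z in(.114,.116,.146,.156)])
E
python3 d.py .5345 -.0295 .197
```

```text
[(np.float64(261.68071524100594), np.float64(157.51100351263923)), (np.float64(261.71125917632514), np.float64(156.9607987484327)), (np.float64(262.18403462060684), np.float64(148.44443374420734)), (np.float64(262.34797418381476), np.float64(145.49129991333936))]
tool cm [0.02 0.02 1.12] yaw 15.51 p [ 0.5343 -0.0294  0.2082] F [ 2.68  0.47 -8.87] q6 62.897197996468805 M [-0.003 -0.389 -0.051] w 0.0251 t 12.1167
```

View pics/a2.png

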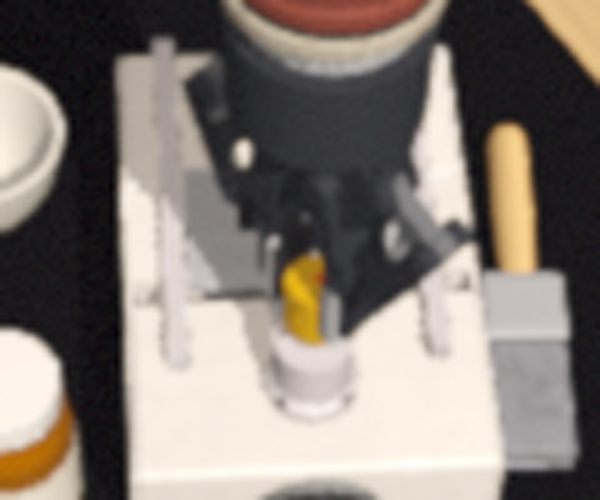

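The brass now spans about rows 140–158, against 144–161 parked, so the knob has risen with the tool by roughly 10 mm and has not reached the stop. The slow force growth looks like guide friction. I'll guard on a jump between steps instead.

```bash
cat > g.py <<'E'
from h import *
import sys,os
s=robot.sense(); z=s["tcp_pos"][2]; fz=s["force"][2]
p=float(open("fz").read()) if os.path.exists("fz") else fz
open("fz","w").write(str(fz))
print("z %.4f Fz %.2f dF %.2f Fxy %s M %s t %.2f"%(z,fz,fz-p,np.round(s["force"][:2],1),np.round(s["wrist_torque"],2),s["clock"]))
sys.exit(int(fz-p<-1.7 or fz<-13))
E
python3 g.py &&
python3 -m pendant '[{"x":0,"y":0,"z":-0.02,"roll":0},{"x":0,"y":0,"z":-0.04,"roll":0},{"x":0,"y":0,"z":-0.06,"roll":0},{"x":0,"y":0,"z":-0.07,"roll":0},{"x":0,"y":0,"z":-0.07,"roll":0},{"x":0,"y":0,"z":-0.07,"roll":0},{"x":0,"y":0,"z":-0.07,"roll":0},{"x":0,"y":0,"z":-0.07,"roll":0}]' >/dev/null && python3 g.py &&
python3 -m pendant '[{"x":0,"y":0,"z":-0.02,"roll":0},{"x":0,"y":0,"z":-0.04,"roll":0},{"x":0,"y":0,"z":-0.06,"roll":0},{"x":0,"y":0,"z":-0.07,"roll":0},{"x":0,"y":0,"z":-0.07,"roll":0},{"x":0,"y":0,"z":-0.07,"roll":0},{"x":0,"y":0,"z":-0.07,"roll":0},{"x":0,"y":0,"z":-0.07,"roll":0}]' >/dev/null && python3 g.py &&
python3 -m pendant '[{"x":0,"y":0,"z":-0.02,"roll":0},{"x":0,"y":0,"z":-0.04,"roll":0},{"x":0,"y":0,"z":-0.06,"roll":0},{"x":0,"y":0,"z":-0.07,"roll":0},{"x":0,"y":0,"z":-0.07,"roll":0},{"x":0,"y":0,"z":-0.07,"roll":0},{"x":0,"y":0,"z":-0.07,"roll":0},{"x":0,"y":0,"z":-0.07,"roll":0}]' >/dev/null && python3 g.py &&
python3 -m pendant '[{"x":0,"y":0,"z":-0.02,"roll":0},{"x":0,"y":0,"z":-0.04,"roll":0},{"x":0,"y":0,"z":-0.06,"roll":0},{"x":0,"y":0,"z":-0.07,"roll":0},{"x":0,"y":0,"z":-0.07,"roll":0},{"x":0,"y":0,"z":-0.07,"roll":0},{"x":0,"y":0,"z":-0.07,"roll":0},{"x":0,"y":0,"z":-0.07,"roll":0}]' >/dev/null && python3 g.py &&
python3 -m pendant '[{"x":0,"y":0,"z":-0.02,"roll":0},{"x":0,"y":0,"z":-0.04,"roll":0},{"x":0,"y":0,"z":-0.06,"roll":0},{"x":0,"y":0,"z":-0.07,"roll":0},{"x":0,"y":0,"z":-0.07,"roll":0},{"x":0,"y":0,"z":-0.07,"roll":0},{"x":0,"y":0,"z":-0.07,"roll":0},{"x":0,"y":0,"z":-0.07,"roll":0}]' >/dev/null && python3 g.py
```

```text
z 0.2082 Fz -8.87 dF 0.00 Fxy [2.7 0.5] M [-0.   -0.39 -0.05] t 12.12
z 0.2090 Fz -6.11 dF 2.77 Fxy [ 1.7 -0.1] M [-0.03 -0.22 -0.06] t 12.78
z 0.2098 Fz -5.32 dF 0.79 Fxy [0.8 0.1] M [ 0.08 -0.16  0.02] t 13.45
z 0.2103 Fz -6.16 dF -0.84 Fxy [2.  1.1] M [ 0.1  -0.27 -0.01] t 14.12
z 0.2110 Fz -6.70 dF -0.54 Fxy [2.6 1.8] M [ 0.09 -0.27  0.01] t 14.78
z 0.2117 Fz -6.37 dF 0.33 Fxy [1.7 2.1] M [ 0.16 -0.24 -0.02] t 15.45
```

```bash

python3 -m pendant '[{"x":0,"y":0,"z":-0.02,"roll":0},{"x":0,"y":0,"z":-0.04,"roll":0},{"x":0,"y":0,"z":-0.06,"roll":0},{"x":0,"y":0,"z":-0.07,"roll":0},{"x":0,"y":0,"z":-0.07,"roll":0},{"x":0,"y":0,"z":-0.07,"roll":0},{"x":0,"y":0,"z":-0.07,"roll":0},{"x":0,"y":0,"z":-0.07,"roll":0}]' >/dev/null && python3 g.py &&
python3 -m pendant '[{"x":0,"y":0,"z":-0.02,"roll":0},{"x":0,"y":0,"z":-0.04,"roll":0},{"x":0,"y":0,"z":-0.06,"roll":0},{"x":0,"y":0,"z":-0.07,"roll":0},{"x":0,"y":0,"z":-0.07,"roll":0},{"x":0,"y":0,"z":-0.07,"roll":0},{"x":0,"y":0,"z":-0.07,"roll":0},{"x":0,"y":0,"z":-0.07,"roll":0}]' >/dev/null && python3 g.py &&
python3 -m pendant '[{"x":0,"y":0,"z":-0.02,"roll":0},{"x":0,"y":0,"z":-0.04,"roll":0},{"x":0,"y":0,"z":-0.06,"roll":0},{"x":0,"y":0,"z":-0.07,"roll":0},{"x":0,"y":0,"z":-0.07,"roll":0},{"x":0,"y":0,"z":-0.07,"roll":0},{"x":0,"y":0,"z":-0.07,"roll":0},{"x":0,"y":0,"z":-0.07,"roll":0}]' >/dev/null && python3 g.py &&
python3 -m pendant '[{"x":0,"y":0,"z":-0.02,"roll":0},{"x":0,"y":0,"z":-0.04,"roll":0},{"x":0,"y":0,"z":-0.06,"roll":0},{"x":0,"y":0,"z":-0.07,"roll":0},{"x":0,"y":0,"z":-0.07,"roll":0},{"x":0,"y":0,"z":-0.07,"roll":0},{"x":0,"y":0,"z":-0.07,"roll":0},{"x":0,"y":0,"z":-0.07,"roll":0}]' >/dev/null && python3 g.py &&
python3 -m pendant '[{"x":0,"y":0,"z":-0.02,"roll":0},{"x":0,"y":0,"z":-0.04,"roll":0},{"x":0,"y":0,"z":-0.06,"roll":0},{"x":0,"y":0,"z":-0.07,"roll":0},{"x":0,"y":0,"z":-0.07,"roll":0},{"x":0,"y":0,"z":-0.07,"roll":0},{"x":0,"y":0,"z":-0.07,"roll":0},{"x":0,"y":0,"z":-0.07,"roll":0}]' >/dev/null && python3 g.py &&
python3 -m pendant '[{"x":0,"y":0,"z":-0.02,"roll":0},{"x":0,"y":0,"z":-0.04,"roll":0},{"x":0,"y":0,"z":-0.06,"roll":0},{"x":0,"y":0,"z":-0.07,"roll":0},{"x":0,"y":0,"z":-0.07,"roll":0},{"x":0,"y":0,"z":-0.07,"roll":0},{"x":0,"y":0,"z":-0.07,"roll":0},{"x":0,"y":0,"z":-0.07,"roll":0}]' >/dev/null && python3 g.py &&
python3 -m pendant '[{"x":0,"y":0,"z":-0.02,"roll":0},{"x":0,"y":0,"z":-0.04,"roll":0},{"x":0,"y":0,"z":-0.06,"roll":0},{"x":0,"y":0,"z":-0.07,"roll":0},{"x":0,"y":0,"z":-0.07,"roll":0},{"x":0,"y":0,"z":-0.07,"roll":0},{"x":0,"y":0,"z":-0.07,"roll":0},{"x":0,"y":0,"z":-0.07,"roll":0}]' >/dev/null && python3 g.py
```

```text
z 0.2124 Fz -6.36 dF 0.01 Fxy [1.3 1. ] M [ 0.13 -0.28 -0.01] t 16.12
z 0.2131 Fz -6.45 dF -0.09 Fxy [0.8 0.6] M [ 0.2  -0.26  0.01] t 16.78
z 0.2137 Fz -8.95 dF -2.50 Fxy [2.4 0.4] M [ 0.2  -0.33  0.02] t 17.45
```

```bash

python3 -m pendant '[{"x":0,"y":0,"z":-0.02,"roll":0},{"x":0,"y":0,"z":-0.03,"roll":0},{"x":0,"y":0,"z":-0.03,"roll":0},{"x":0,"y":0,"z":-0.03,"roll":0},{"x":0,"y":0,"z":-0.03,"roll":0},{"x":0,"y":0,"z":-0.03,"roll":0},{"x":0,"y":0,"z":-0.03,"roll":0},{"x":0,"y":0,"z":-0.03,"roll":0}]' >/dev/null ; python3 g.py
```

```text
z 0.2140 Fz -9.69 dF -0.75 Fxy [2.9 1.2] M [ 0.11 -0.49 -0.02] t 18.12
```

```bash

python3 -m pendant '[{"x":0,"y":0,"z":-0.02,"roll":0},{"x":0,"y":0,"z":-0.04,"roll":0},{"x":0,"y":0,"z":-0.04,"roll":0},{"x":0,"y":0,"z":-0.04,"roll":0},{"x":0,"y":0,"z":-0.04,"roll":0},{"x":0,"y":0,"z":-0.04,"roll":0},{"x":0,"y":0,"z":-0.04,"roll":0},{"x":0,"y":0,"z":-0.04,"roll":0}]' >/dev/null ; python3 g.py
```

```text
z 0.2142 Fz -15.34 dF -5.65 Fxy [3.7 1.1] M [ 0.04 -0.64 -0.01] t 18.78
```

The stop shows clearly: -15 N, about 8 N net on it. I'll back off 1.3 mm, which puts the tool about 0.7 mm below the stop, and start turning.

```bash

python3 -m pendant '[{"x":0,"y":0,"z":0.04,"roll":0},{"x":0,"y":0,"z":0.09,"roll":0},{"x":0,"y":0,"z":0.13,"roll":0},{"x":0,"y":0,"z":0.13,"roll":0},{"x":0,"y":0,"z":0.13,"roll":0},{"x":0,"y":0,"z":0.13,"roll":0},{"x":0,"y":0,"z":0.13,"roll":0},{"x":0,"y":0,"z":0.13,"roll":0}]' >/dev/null ; python3 g.py
python3 -m pendant '[{"x":0,"y":0,"z":0,"roll":-2},{"x":0,"y":0,"z":0,"roll":-4},{"x":0,"y":0,"z":0,"roll":-6},{"x":0,"y":0,"z":0,"roll":-8},{"x":0,"y":0,"z":0,"roll":-10},{"x":0,"y":0,"z":0,"roll":-10},{"x":0,"y":0,"z":0,"roll":-10},{"x":0,"y":0,"z":0,"roll":-10}]' >/dev/null ; python3 g.py; python3 d.py .5345 -.0295 .197
```

```text
z 0.2136 Fz -6.48 dF 8.85 Fxy [0.2 0.8] M [ 0.25 -0.09 -0.04] t 19.45
z 0.2133 Fz -6.44 dF 0.04 Fxy [0.1 2.4] M [ 0.29 -0.08 -0.04] t 20.12
tool cm [0.   0.03 1.63] yaw 25.46 p [ 0.5344 -0.0293  0.2133] F [ 0.07  2.4  -6.44] q6 52.95012423651915 M [ 0.289 -0.078 -0.041] w 0.025 t 20.1167
```

```bash

python3 -m pendant '[{"x":0,"y":0,"z":0,"roll":-4},{"x":0,"y":0,"z":0,"roll":-8},{"x":0,"y":0,"z":-0.015,"roll":-12},{"x":0,"y":0,"z":-0.028,"roll":-16},{"x":0,"y":0,"z":-0.04,"roll":-20},{"x":0,"y":0,"z":-0.053,"roll":-24},{"x":0,"y":0,"z":-0.065,"roll":-28},{"x":0,"y":0,"z":-0.065,"roll":-28}]' >/dev/null ; python3 g.py; python3 d.py .5345 -.0295 .197
```

```text
z 0.2138 Fz -5.66 dF 0.78 Fxy [0.6 1.5] M [ 0.36 -0.16 -0.03] t 20.78
tool cm [-0.01  0.03  1.68] yaw 53.62 p [ 0.5343 -0.0292  0.2138] F [ 0.64  1.53 -5.66] q6 24.795138004462 M [ 0.361 -0.16  -0.025] w 0.025 t 20.7833
```

```bash

python3 -m pendant '[{"x":0,"y":0,"z":-0.019,"roll":-6},{"x":0,"y":0,"z":-0.038,"roll":-12},{"x":0,"y":0,"z":-0.057,"roll":-18},{"x":0,"y":0,"z":-0.075,"roll":-24},{"x":0,"y":0,"z":-0.094,"roll":-30},{"x":0,"y":0,"z":-0.113,"roll":-36},{"x":0,"y":0,"z":-0.126,"roll":-40},{"x":0,"y":0,"z":-0.126,"roll":-40}]' >/dev/null ; python3 g.py; python3 d.py .5345 -.0295 .197
python3 -m pendant '[{"x":0,"y":0,"z":-0.019,"roll":-6},{"x":0,"y":0,"z":-0.038,"roll":-12},{"x":0,"y":0,"z":-0.057,"roll":-18},{"x":0,"y":0,"z":-0.075,"roll":-24},{"x":0,"y":0,"z":-0.094,"roll":-30},{"x":0,"y":0,"z":-0.113,"roll":-36},{"x":0,"y":0,"z":-0.126,"roll":-40},{"x":0,"y":0,"z":-0.126,"roll":-40}]' >/dev/null ; python3 g.py; python3 d.py .5345 -.0295 .197
```

```text
z 0.2150 Fz -7.05 dF -1.39 Fxy [0.4 3.3] M [ 0.5  -0.12  0.01] t 21.45
tool cm [-0.04  0.03  1.8 ] yaw 93.51 p [ 0.5342 -0.0291  0.215 ] F [ 0.43  3.32 -7.05] q6 -15.098521449841611 M [ 0.5   -0.12   0.014] w 0.0242 t 21.45
z 0.2161 Fz -7.09 dF -0.04 Fxy [-0.9  3. ] M [ 0.66 -0.08  0.05] t 22.12
tool cm [-0.07  0.    1.91] yaw 133.43 p [ 0.534  -0.0291  0.2161] F [-0.92  3.03 -7.09] q6 -55.015527214058004 M [ 0.662 -0.084  0.053] w 0.025 t 22.1167
```

```bash

python3 -m pendant '[{"x":0,"y":0,"z":-0.015,"roll":-5},{"x":0,"y":0,"z":-0.03,"roll":-10},{"x":0,"y":0,"z":-0.045,"roll":-15},{"x":0,"y":0,"z":-0.06,"roll":-20},{"x":0,"y":0,"z":-0.075,"roll":-24},{"x":0,"y":0,"z":-0.075,"roll":-24},{"x":0,"y":0,"z":-0.075,"roll":-24},{"x":0,"y":0,"z":-0.075,"roll":-24}]' >/dev/null ; python3 g.py; python3 d.py .5345 -.0295 .197
python3 -m pendant '[{"x":0,"y":0,"z":-0.01,"roll":-1},{"x":0,"y":0,"z":-0.01,"roll":-2},{"x":0,"y":0,"z":-0.01,"roll":-3},{"x":0,"y":0,"z":-0.01,"roll":-4},{"x":0,"y":0,"z":-0.01,"roll":-4},{"x":0,"y":0,"z":-0.01,"roll":-4},{"x":0,"y":0,"z":-0.01,"roll":-4},{"x":0,"y":0,"z":-0.01,"roll":-4}]' >/dev/null ; python3 g.py; python3 d.py .5345 -.0295 .197
```

```text
z 0.2168 Fz -7.71 dF -0.61 Fxy [-1.1  3.8] M [0.74 0.11 0.02] t 22.78
tool cm [-0.06 -0.01  1.98] yaw 157.27 p [ 0.534  -0.0291  0.2168] F [-1.12  3.8  -7.71] q6 -78.85591064379574 M [0.742 0.111 0.024] w 0.0247 t 22.7833
z 0.2170 Fz -8.25 dF -0.54 Fxy [-2.2  4.9] M [ 0.99  0.35 -0.08] t 23.45
tool cm [-0.05 -0.01  2.  ] yaw 161.51 p [ 0.5341 -0.0292  0.217 ] F [-2.23  4.93 -8.25] q6 -83.09260336863885 M [ 0.988  0.352 -0.076] w 0.0248 t 23.45
```

```bash

python3 -m pendant '[{"x":0,"y":0,"z":0,"roll":-1},{"x":0,"y":0,"z":0,"roll":-2},{"x":0,"y":0,"z":0,"roll":-3},{"x":0,"y":0,"z":0,"roll":-3},{"x":0,"y":0,"z":0,"roll":-3},{"x":0,"y":0,"z":0,"roll":-3},{"x":0,"y":0,"z":0,"roll":-3},{"x":0,"y":0,"z":0,"roll":-3}]' >/dev/null ; python3 g.py; python3 d.py .5345 -.0295 .197
```

```text
z 0.2170 Fz -8.47 dF -0.22 Fxy [-1.4  4.6] M [ 0.88  0.26 -0.04] t 24.12
tool cm [-0.05 -0.02  2.  ] yaw 164.51 p [ 0.5341 -0.0292  0.217 ] F [-1.43  4.59 -8.47] q6 -86.09348284067808 M [ 0.878  0.264 -0.037] w 0.0248 t 24.1167
```

```bash
cat > m.py <<'E'
from h import *
a=[]
for i in range(6):
    robot.grab_frame("scene"); s=robot.sense(); a.append([*s["force"],s["wrist_torque"][2],s["joint_efforts"][5]])
print(np.mean(a,0).round(3),np.std(a,0).round(3),s["clock"])
E
python3 m.py
python3 -m pendant '[{"x":0,"y":0,"z":0,"roll":-1},{"x":0,"y":0,"z":0,"roll":-2},{"x":0,"y":0,"z":0,"roll":-2},{"x":0,"y":0,"z":0,"roll":-2},{"x":0,"y":0,"z":0,"roll":-2},{"x":0,"y":0,"z":0,"roll":-2},{"x":0,"y":0,"z":0,"roll":-2},{"x":0,"y":0,"z":0,"roll":-2}]' >/dev/null ; python3 m.py
```

```text
[-1.974  4.563 -8.865 -0.055 -0.049] [0.428 0.735 0.7   0.038 0.   ] 24.4167
[-1.946  4.724 -8.954 -0.061 -0.069] [0.579 0.537 0.644 0.022 0.   ] 25.3833
```

```bash

python3 -m pendant '[{"x":0,"y":0,"z":0,"roll":-1},{"x":0,"y":0,"z":0,"roll":-2},{"x":0,"y":0,"z":0,"roll":-3},{"x":0,"y":0,"z":0,"roll":-3},{"x":0,"y":0,"z":0,"roll":-3},{"x":0,"y":0,"z":0,"roll":-3},{"x":0,"y":0,"z":0,"roll":-3},{"x":0,"y":0,"z":0,"roll":-3}]' >/dev/null ; python3 m.py; python3 d.py .5345 -.0295 .197
```

```text
[-1.514  5.005 -8.921 -0.105 -0.1  ] [0.549 0.482 0.509 0.032 0.   ] 26.35
tool cm [-0.04 -0.03  2.  ] yaw 169.5 p [ 0.5341 -0.0292  0.217 ] F [-0.87  4.27 -9.03] q6 -91.08733881078832 M [ 0.95   0.37  -0.049] w 0.0248 t 26.35
```

```bash

python3 -m pendant '[{"x":0,"y":0,"z":0,"roll":-1},{"x":0,"y":0,"z":0,"roll":-2},{"x":0,"y":0,"z":0,"roll":-2},{"x":0,"y":0,"z":0,"roll":-2},{"x":0,"y":0,"z":0,"roll":-2},{"x":0,"y":0,"z":0,"roll":-2},{"x":0,"y":0,"z":0,"roll":-2},{"x":0,"y":0,"z":0,"roll":-2}]' >/dev/null ; python3 m.py
python3 -m pendant '[{"x":0,"y":0,"z":0,"roll":0},{"x":0,"y":0,"z":0,"roll":0},{"x":0,"y":0,"z":0,"roll":0},{"x":0,"y":0,"z":0,"roll":0},{"x":0,"y":0,"z":0,"roll":0},{"x":0,"y":0,"z":0,"roll":0},{"x":0,"y":0,"z":0,"roll":0},{"x":0,"y":0,"z":0,"roll":0}]' 6 >/dev/null; python3 m.py
python3 -m pendant '[{"x":0,"y":0,"z":-1,"roll":2},{"x":0,"y":0,"z":-2.5,"roll":4},{"x":0,"y":0,"z":-4,"roll":6},{"x":0,"y":0,"z":-5.5,"roll":8},{"x":0,"y":0,"z":-6.5,"roll":10},{"x":0,"y":0,"z":-7,"roll":12},{"x":0,"y":0,"z":-7,"roll":14},{"x":0,"y":0,"z":-7,"roll":16}]' >/dev/null; python3 m.py
python3 - <<'E'
from h import *
f=robot.grab_frame("scene")
cv2.imwrite("pics/a3.png",cv2.resize(f["color"][90:190,200:320,::-1],None,fx=5,fy=5,interpolation=cv2.INTER_CUBIC))
E
python3 d.py .4961 -.1081 .25
```

```text
[-1.868  4.939 -8.586 -0.102 -0.121] [0.716 0.475 0.151 0.029 0.   ] 27.3167
[ 0.089 -0.288 -0.292  0.008  0.   ] [0.639 0.848 0.479 0.027 0.   ] 28.2833
[ 0.202  0.22  -0.324 -0.005  0.084] [0.575 0.448 0.663 0.023 0.188] 29.25
tool cm [ 0.21 -8.75  3.71] yaw 155.55 p [ 0.5343 -0.0293  0.2871] F [-0.05 -0.41  0.99] q6 -77.14008975522411 M [-0.071 -0.029  0.013] w 0.06 t 29.3
```

View pics/a3.png

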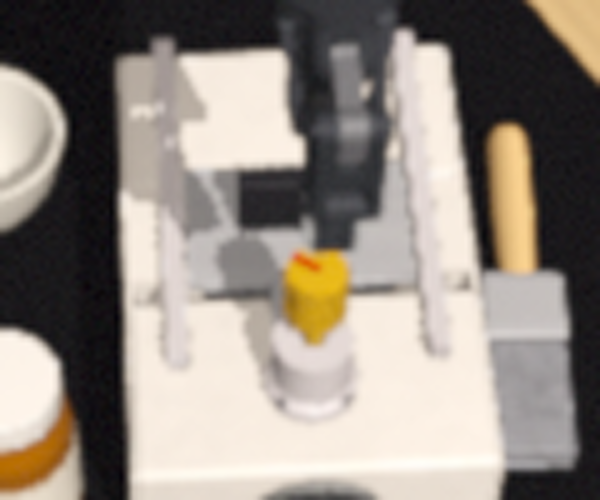

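The brass knob stays up on its own (about 290–340 in the crop) and its red mark now points up-left, so it has turned. Measured torque was 0.12 N m before release and 0 after. Next I move over the bar, open to 4.5 cm, and descend.

```bash

python3 -m pendant '[{"x":0.05,"y":-2,"z":0,"roll":0.5},{"x":0.1,"y":-4.5,"z":0,"roll":1},{"x":0.15,"y":-7,"z":0,"roll":1.5},{"x":0.2,"y":-8.7,"z":1,"roll":1.7},{"x":0.2,"y":-8.7,"z":3,"roll":1.7},{"x":0.2,"y":-8.7,"z":5,"roll":1.7},{"x":0.2,"y":-8.7,"z":6,"roll":1.7},{"x":0.2,"y":-8.7,"z":6,"roll":1.7}]' 4.5 >/dev/null
python3 d.py .4959 -.1080 .170
python3 - <<'E'
from h import *
f=robot.grab_frame("scene")
cv2.imwrite("pics/a4.png",cv2.resize(f["color"][80:180,200:320,::-1],None,fx=5,fy=5,interpolation=cv2.INTER_CUBIC))
E
```

```text
tool cm [-0.16 -0.03  5.44] yaw 153.82 p [ 0.4949 -0.1072  0.2244] F [-0.51  0.99 -0.05] q6 -84.96898609140791 M [ 0.047 -0.014  0.024] w 0.0452 t 29.9667
```

View pics/a4.png

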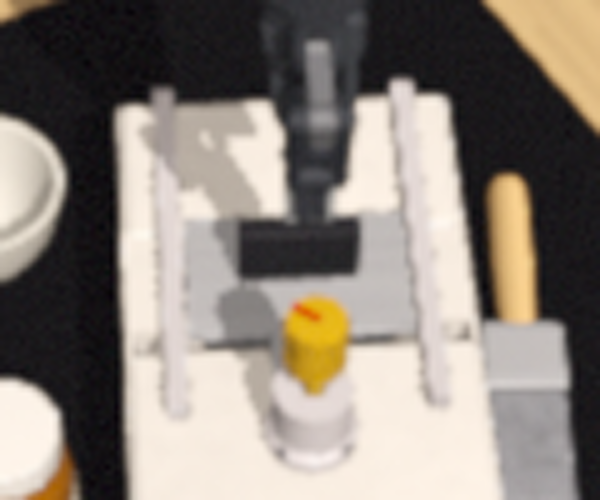

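The front finger (310,200 in the crop) is over the bar (240–358), which fits the estimate. I'll descend and grip.

```bash

python3 -m pendant '[{"x":-0.1,"y":0,"z":1.3,"roll":0},{"x":-0.15,"y":0,"z":2.8,"roll":0},{"x":-0.15,"y":0,"z":4.2,"roll":0},{"x":-0.15,"y":0,"z":5,"roll":0},{"x":-0.15,"y":0,"z":5.4,"roll":0},{"x":-0.15,"y":0,"z":5.4,"roll":0},{"x":-0.15,"y":0,"z":5.4,"roll":0},{"x":-0.15,"y":0,"z":5.4,"roll":0}]' >/dev/null
python3 d.py .4959 -.1080 .170
python3 -m pendant '[{"x":0,"y":0,"z":0,"roll":0},{"x":0,"y":0,"z":0,"roll":0},{"x":0,"y":0,"z":0,"roll":0},{"x":0,"y":0,"z":0,"roll":0},{"x":0,"y":0,"z":0,"roll":0},{"x":0,"y":0,"z":0,"roll":0},{"x":0,"y":0,"z":0,"roll":0},{"x":0,"y":0,"z":0,"roll":0}]' 0.6 30 >/dev/null
python3 m.py; python3 d.py .4959 -.1080 .170
```

```text
tool cm [ 0.26 -0.07  0.44] yaw 153.83 p [ 0.4985 -0.1085  0.1744] F [-0.09  0.11  0.27] q6 -84.97032205555684 M [ 0.004  0.045 -0.033] w 0.0449 t 30.6833
[-3.037 -2.243  5.871  0.034  0.053] [0.406 0.288 0.444 0.022 0.   ] 31.65
tool cm [ 0.22 -0.02  0.39] yaw 153.81 p [ 0.4979 -0.1088  0.1739] F [-2.82 -2.42  6.17] q6 -84.97290663201672 M [-0.383  0.439  0.008] w 0.0111 t 31.65
```

```bash

python3 -m pendant '[{"x":0,"y":-0.05,"z":0,"roll":0},{"x":0,"y":-0.1,"z":0,"roll":0},{"x":0,"y":-0.15,"z":0,"roll":0},{"x":0,"y":-0.2,"z":0,"roll":0},{"x":0,"y":-0.25,"z":0,"roll":0},{"x":0,"y":-0.3,"z":0,"roll":0},{"x":0,"y":-0.3,"z":0,"roll":0},{"x":0,"y":-0.3,"z":0,"roll":0}]' >/dev/null
python3 m.py; python3 d.py .4959 -.1080 .170
```

```text
[-0.992  1.704  4.875  0.058  0.048] [0.131 0.526 0.339 0.028 0.   ] 32.6167
tool cm [0.22 0.19 0.39] yaw 153.81 p [ 0.497  -0.1107  0.1739] F [-1.23  0.85  5.24] q6 -85.31223068293298 M [0.281 0.094 0.063] w 0.0111 t 32.6167
```

```bash

python3 -m pendant '[{"x":0,"y":-0.15,"z":0,"roll":0},{"x":0,"y":-0.3,"z":0,"roll":0},{"x":0,"y":-0.5,"z":0,"roll":0},{"x":0,"y":-0.7,"z":0,"roll":0},{"x":0,"y":-0.9,"z":0,"roll":0},{"x":0,"y":-1.1,"z":0,"roll":0},{"x":0,"y":-1.3,"z":0,"roll":0},{"x":0,"y":-1.5,"z":0,"roll":0}]' >/dev/null
python3 d.py .4959 -.1080 .170
python3 -m pendant '[{"x":0,"y":-0.3,"z":0,"roll":0},{"x":0,"y":-0.7,"z":0,"roll":0},{"x":0,"y":-1.1,"z":0,"roll":0},{"x":0,"y":-1.5,"z":0,"roll":0},{"x":0,"y":-1.9,"z":0,"roll":0},{"x":0,"y":-2.3,"z":0,"roll":0},{"x":0,"y":-2.6,"z":0,"roll":0},{"x":0,"y":-2.8,"z":0,"roll":0}]' >/dev/null
python3 d.py .4959 -.1080 .170
python3 -m pendant '[{"x":0,"y":-0.2,"z":0,"roll":0},{"x":0,"y":-0.4,"z":0,"roll":0},{"x":0,"y":-0.6,"z":0,"roll":0},{"x":0,"y":-0.8,"z":0,"roll":0},{"x":0,"y":-1,"z":0,"roll":0},{"x":0,"y":-1.2,"z":0,"roll":0},{"x":0,"y":-1.2,"z":0,"roll":0},{"x":0,"y":-1.2,"z":0,"roll":0}]' >/dev/null
python3 m.py;python3 d.py .4959 -.1080 .170
```

```text
tool cm [0.22 1.7  0.39] yaw 153.82 p [ 0.4904 -0.1242  0.1739] F [-0.71  2.2   4.76] q6 -87.0403929183957 M [0.36  0.095 0.016] w 0.0109 t 33.2833
tool cm [0.22 4.53 0.39] yaw 153.8 p [ 0.4779 -0.1496  0.1739] F [-0.53  2.76  5.84] q6 -90.27779075303926 M [0.363 0.092 0.068] w 0.0109 t 33.95
[-1.468  0.34   5.664  0.056  0.049] [0.305 0.472 0.257 0.016 0.   ] 34.9167
tool cm [0.23 5.73 0.39] yaw 153.82 p [ 0.4726 -0.1604  0.1739] F [-1.58 -0.09  5.97] q6 -91.65138132687267 M [0.113 0.173 0.06 ] w 0.0112 t 34.9167
```

```bash

python3 -m pendant '[{"x":0,"y":-0.05,"z":0,"roll":0},{"x":0,"y":-0.1,"z":0,"roll":0},{"x":0,"y":-0.15,"z":0,"roll":0},{"x":0,"y":-0.2,"z":0,"roll":0},{"x":0,"y":-0.25,"z":0,"roll":0},{"x":0,"y":-0.3,"z":0,"roll":0},{"x":0,"y":-0.35,"z":0,"roll":0},{"x":0,"y":-0.35,"z":0,"roll":0}]' >/dev/null
python3 m.py;python3 d.py .4959 -.1080 .170
python3 -m pendant '[{"x":0,"y":-0.02,"z":0,"roll":0},{"x":0,"y":-0.04,"z":0,"roll":0},{"x":0,"y":-0.06,"z":0,"roll":0},{"x":0,"y":-0.08,"z":0,"roll":0},{"x":0,"y":-0.1,"z":0,"roll":0},{"x":0,"y":-0.1,"z":0,"roll":0},{"x":0,"y":-0.1,"z":0,"roll":0},{"x":0,"y":-0.1,"z":0,"roll":0}]' >/dev/null
python3 m.py;python3 d.py .4959 -.1080 .170
```

```text
[-0.416  1.469  5.342  0.03   0.049] [0.303 0.351 0.233 0.053 0.001] 35.8833
tool cm [0.23 6.06 0.4 ] yaw 153.81 p [ 0.4712 -0.1634  0.1739] F [-0.52  0.94  4.98] q6 -92.05871110219556 M [ 0.285  0.09  -0.014] w 0.0112 t 35.8833
[-0.399  1.889  5.176  0.055  0.049] [0.468 0.181 0.385 0.031 0.   ] 36.85
tool cm [0.22 6.15 0.39] yaw 153.81 p [ 0.4707 -0.1642  0.1739] F [-0.87  2.08  5.73] q6 -92.17586219565258 M [0.332 0.078 0.007] w 0.0114 t 36.85
```

```bash

python3 -m pendant '[{"x":0,"y":-0.02,"z":0,"roll":0},{"x":0,"y":-0.04,"z":0,"roll":0},{"x":0,"y":-0.06,"z":0,"roll":0},{"x":0,"y":-0.08,"z":0,"roll":0},{"x":0,"y":-0.1,"z":0,"roll":0},{"x":0,"y":-0.1,"z":0,"roll":0},{"x":0,"y":-0.1,"z":0,"roll":0},{"x":0,"y":-0.1,"z":0,"roll":0}]' >/dev/null
python3 m.py;python3 d.py .4959 -.1080 .170
```

```text
[0.639 3.839 5.277 0.069 0.043] [0.367 0.586 0.411 0.024 0.   ] 37.8167
tool cm [0.22 6.21 0.4 ] yaw 153.81 p [ 0.4705 -0.1647  0.1739] F [0.46 3.39 5.72] q6 -92.28951915078353 M [ 0.58  -0.083  0.087] w 0.0113 t 37.8167
```

```bash

python3 -m pendant '[{"x":0,"y":-0.02,"z":0,"roll":0},{"x":0,"y":-0.04,"z":0,"roll":0},{"x":0,"y":-0.06,"z":0,"roll":0},{"x":0,"y":-0.08,"z":0,"roll":0},{"x":0,"y":-0.1,"z":0,"roll":0},{"x":0,"y":-0.1,"z":0,"roll":0},{"x":0,"y":-0.1,"z":0,"roll":0},{"x":0,"y":-0.1,"z":0,"roll":0}]' >/dev/null
python3 m.py;python3 d.py .4959 -.1080 .170
```

```text
[2.298 7.099 5.626 0.071 0.043] [0.575 0.42  0.267 0.019 0.   ] 38.7833
tool cm [0.22 6.22 0.41] yaw 153.81 p [ 0.4704 -0.1648  0.1739] F [2.   6.94 5.62] q6 -92.40504308340444 M [ 1.139 -0.395  0.061] w 0.0108 t 38.7833
```

The cover is at its open stop: 62 mm travelled, and the force rises with no further motion. I'll release, retreat and check.

```bash

python3 -m pendant '[{"x":0,"y":0,"z":0,"roll":0},{"x":0,"y":0,"z":0,"roll":0},{"x":0,"y":0,"z":0,"roll":0},{"x":0,"y":0,"z":0,"roll":0},{"x":0,"y":0,"z":0,"roll":0},{"x":0,"y":0,"z":0,"roll":0},{"x":0,"y":0,"z":0,"roll":0},{"x":0,"y":0,"z":0,"roll":0}]' 4.5 >/dev/null
python3 d.py .4959 -.1080 .170
python3 -m pendant '[{"x":0,"y":0,"z":-1,"roll":0},{"x":0,"y":0,"z":-2.5,"roll":0},{"x":0,"y":0,"z":-4.5,"roll":0},{"x":0,"y":0,"z":-7,"roll":0},{"x":0,"y":0,"z":-9.5,"roll":0},{"x":0,"y":0,"z":-12,"roll":0},{"x":0,"y":0,"z":-13,"roll":0},{"x":0,"y":0,"z":-13,"roll":0}]' >/dev/null
python3 -m pendant '[{"x":0,"y":-3,"z":0,"roll":0},{"x":0,"y":-6,"z":0,"roll":0},{"x":0,"y":-9,"z":0,"roll":0},{"x":0,"y":-12,"z":0,"roll":0},{"x":0,"y":-15,"z":0,"roll":0},{"x":0,"y":-18,"z":0,"roll":0},{"x":0,"y":-20,"z":0,"roll":0},{"x":0,"y":-20,"z":0,"roll":0}]' >/dev/null
python3 d.py .4959 -.1080 .170
python3 - <<'E'
from h import *
f=robot.grab_frame("top"); o=[cv2.resize(f["color"][140:340,200:420,::-1],None,fx=2,fy=2)]
g=robot.grab_frame("scene"); o.append(cv2.resize(g["color"][80:240,170:330,::-1],None,fx=2.5,fy=2.5)[:400,:360])
cv2.imwrite("pics/a5.png",np.hstack(o))
for n in("jar_mid","bowl_mid","brush_grip","knob"):
    print(n,[np.round(np.array(r["xy"])*[512,384]) for r in robot.boxes_of(f,n)[:1]])
E
```

```text
tool cm [0.18 6.4  0.32] yaw 153.81 p [ 0.4693 -0.1663  0.1732] F [-0.26  0.32  0.18] q6 -92.40213778162283 M [ 0.005 -0.014 -0.014] w 0.0449 t 39.45
tool cm [ 0.16 26.72 13.12] yaw 153.6 p [ 0.3789 -0.3482  0.3012] F [-1.02 -0.31 -0.55] q6 -114.91284255898456 M [0.005 0.011 0.055] w 0.0449 t 40.7833
jar_mid [array([305., 167.])]
bowl_mid [array([384., 200.])]
brush_grip [array([284., 289.])]
knob [array([280., 227.])]
```

View pics/a5.png

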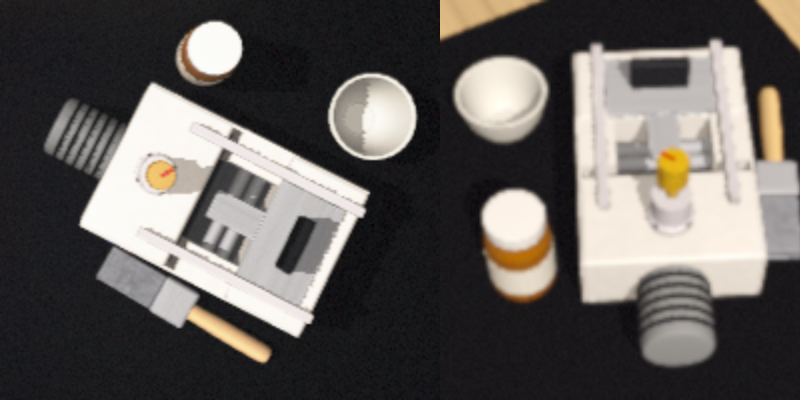

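```bash
python3 -c "
from cell import robot
robot.sign_off(); print(robot.sense()['clock'])"
```

```text
the job is handed in; nothing more can be done
the job is handed in; nothing more can be done
```

The inspection cover is fully open, the lock screw is wound up to its end stop and staying up by itself, and I've handed the job in at about 41 s of the 67 s allowed.

- **Screw:** I pulled the knob up until I felt the stop, about 15.5 mm up, with roughly 8 N on it. I backed off 1.3 mm, then wound it anticlockwise with the tool following the thread. I held it at the end stop with about 0.12 N m, above the 0.1 N m that counts as home and below the 0.2 N m limit, then let go. The red mark on the knob turned about 145° in the pictures (2.5 rad is 143°).
- **Cover:** It slid with about 2 N and no blocking from the bolt. It met its stop at about 62 mm with 7 N; the picture afterwards gives 61.7 mm.
- **Last checks:** The gripper is clear and the tool forces read near zero. The final pictures show the cover open and the knob raised. The jar, bowl and brush are within 1–2 pixels of where they were.

**Odd readings:** During the pull the upward force rose to 9 N and fell back once before the stop, probably friction in the screw's guide. The direct torque reading was noisy (±0.03 N m), so the end-stop value also relies on the steadier joint-6 effort, which dropped to zero on release. I had no separate measurement of the screw's turn at the end.

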